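Cull the undersized nipple and tally the reject

TASK

One hose nipple of the smaller size has got in among the five larger ones in the grey tray: take it out and drop it in the empty red bin, which is for rejects. Then count it on the dial counter under the raised shelf: press its red lever once, fully down to the stop, and let it spring back, so that the pointer has moved on by just one mark. Leave the good nipples and everything else where they are.

Things in the scene. Friction and masses are not known exactly. Their poses are not given: they have to be found in the camera images.
- small_nipple: the odd one: brass hose nipple of the smaller size, 46 mm long, hexagon 21 mm across flats, 24 mm across corners. Origin on its underside, below the middle of its length; x along it, z up. Hexagon at x = -3 to +11 mm; threaded spigot (13 mm diameter, axis 10 mm above the underside) at x = +12 to +23 mm: the place to grip, across y; hose barb on the -x side. About 45 g
- good_nipple_1: a good brass hose nipple of the larger size, 59 mm long, hexagon 27 mm across flats and 31 mm across corners; origin and axes as for the small one
- good_nipple_2: another good nipple, like good_nipple_1
- good_nipple_3: another good nipple, like good_nipple_1
- good_nipple_4: another good nipple, like good_nipple_1
- good_nipple_5: another good nipple, like good_nipple_1
- tray: low grey plastic tray, fixed, 270 (x) x 170 (y) x 18 mm, walls and floor 4 mm thick; origin at the centre of its underside, z up. The six nipples lie on its floor in two rows of three along x, rows and pieces 80 mm apart, each within 0.35 rad of the tray's x axis; which place holds the small one differs
- reject_bin: empty red moulded picking bin standing loose on the bench, 166 (x) x 134 (y) x 118 mm high, 0.4 kg; origin at the centre of its underside, z up. Walls 2 to 7 mm, floor 2 mm up. The wall on its -x side is a lip only 55 mm high and the side walls slope down to it; the other walls reach 118 mm
- bench_shelf: raised shelf with the dial counter under it, one fixed piece: plywood board 130 (x) x 300 (y) mm on four blue legs, underside 287 mm, top 305 mm above the bench; origin on the bench below the board's centre, z up; its front (-x) faces left along the bench. The lever stands under the board's front edge (x = -69 mm): a tool coming straight down strikes the board, so lean it about 40 degrees, tips reaching in along +x
- counter_axis (a point): centre of the counter's white dial (ten black marks, red pointer), on the axis that lever and pointer turn about, which is this frame's x axis (into the dial; z up). Behind it is the grey drum, 104 mm in diameter, 44 mm deep, on a pedestal
- tally_lever (a joint): counter's sprung lever, right of the drum seen from its front (the -y side), rad: 0 at rest (up), 0.76 at its stop (down); it turns about counter_axis. Its grip, 95 mm from that axis, stands 35 mm above the axis at rest and 35 mm below it at the stop, straight below where it was, moving outward by 7 mm midway. Pressing takes about 2 N at first, 4 N before the stop; let go, it springs back
- lever_grip (a point): point on the centre line of the lever's red round handgrip (15 mm in diameter, 39 mm long, pointing out along the shelf's -x), 18 mm from its free end; moves with the lever. It lies under the board, about 20 mm in from the front edge
- tally_dial (a joint): angle of the red pointer, rad: 0 at the start, growing clockwise seen from its front. The lever drives it through a pawl and a ten-pin ratchet: one full stroke moves it on by one mark, 0.628; a stroke that ends short leaves it short; it does not go back with the lever, and every further stroke adds another mark
- fixing_box: blue and white carton of fixings, 75 x 132 x 66 mm, standing on the raised shelf; origin at its underside. Not to be disturbed
- tub: white lidded tub, 64 mm across and 66 mm high, on the raised shelf; origin at its underside. Not to be disturbed
- glue_bottle: small white glue bottle, 25 mm across and 80 mm high, on the raised shelf; origin at its underside. Not to be disturbed
- gel_bottle: clear hand gel bottle with a white pump, 208 mm high, at the back of the bench; origin at its underside. Not to be disturbed
- spray: spray can, 60 mm across and 178 mm high, at the back of the bench; origin at its underside. Not to be disturbed
- screwdriver: red screwdriver, 200 mm long, at the front edge of the bench; origin at its underside. Not to be disturbed
- marker: yellow-green marker pen, 135 mm long, on the note pad at the left; origin at its underside. Not to be disturbed

How it is judged:
By the outcome, as a careful person would: the job done as asked, in the order asked, and still so for the second after the job is handed in, with the robot touching nothing.
It also fails if it takes over 43 s, if anything falls off the work surface, if the arm or the gripper's body presses on something with over 40 N, if the wrist force passes 120 N, or if a joint passes its speed limit or range.

ROBOT

A 6-joint arm with a two-finger parallel gripper is mounted at the origin on a cart in front of the work surface, level with it; the furniture and walls round the work are solid. World frame = base frame: x ahead of the robot, y to its left, z up, the work surface at z = 0. Lengths are in m, angles in degrees, forces in N, time in s.
With the tool pointing down it reaches from about 0.4 to 0.825 m from the base axis. Payload 7 kg.
Tool frame: the origin (TCP) lies at the very end of the fingers, on their centre line; the grasp point (between the pads) lies 19 mm behind it; z points along the fingers, y is the line along which they close (so a half turn about z gives the same grasp; the last joint's range is limited). The gripper opens to 88 mm and grips with 3 to 60 N. Pads are 19 mm wide; open, the fingers measure 130 mm over their backs; the gripper's body (78 mm by 193 mm) begins 47 mm behind the grasp point.
Start: joints at [89.444, 20.546, 0.682, 0, -70.136, -16.507], TCP at [0.198, 0.645, 0.2] pointing down, gripper open.
Joint ranges: [-176.03, 176.03], [-82.01, 121.73], [-58.28, 71.71], [-173.87, 95.51], [-174.79, -0.11], [-173.66, 173.66]. Speed limits (degrees/s): [136.94, 136.94, 172.46, 180, 180, 180].

INTERFACE

Orientations are given as a 3x3 rotation matrix whose columns are the frame's x, y, z axes.
In Python, from cell import bot gives the robot as it stands.
- The arm moves only by the tool play_rows, never from a script. Its argument "commands" is a list of rows, each a list of 3 entries, a list of its own where there are three numbers: the shift along the world's x, y, z as a fraction of full scale, then the turn, a rotation vector about the world's x, y, z as a fraction of full scale, then the opening, from -1 (shut) to 1 (fully open). In form: [[[x, y, z], [ax, ay, az], claw], ...]. A call has 1 to 5 rows; each row shifts and turns the commanded pose from where the row before left it; what a row does not reach is not made up. Full scale, the value 1, is 0.2 m for a shift and 90 degrees for a turn. A row lasts 1/12 s, in which the tool goes at most 41.7 mm and 7.16 degrees, less where a joint would pass 70% of its speed; a pose out of reach is approached as far as the arm can. A call with a number of a shift or a turn outside -1 to 1 is refused whole. A call with a gripper value outside its range is refused whole. The fingers move at their own pace and stop on an object; "newtons" is the grip in N (left out, the last holds). Time passes only in rows, so rows that do not move let the fingers close. It gives the time, the measured TCP pose, the force, the opening and the grip force at its end, in the units of the state.
- bot.get_obs(): the state, without advancing time (a new reading comes with each control period).
- bot.get_image(name): name is "side" or "top" or "wrist"; returns the picture (420x560x3 uint8, red, green, blue); there is no depth.
- bot.camera_info(name): a dict with "fx", "fy", "cx", "cy" (pixels), "position" and "attitude" of the camera in the world; the wrist camera has in their place "T_tool_cam" (4x4, takes a point from camera to tool coordinates, whose origin is the TCP and whose axes are the flange's). Camera axes: x right, y down, z forward; pixel columns grow to the right and rows downward; lengths in m; the calibration is good to about 2 mm. A picture is of the moment at which its call begins: read the wrist's pose just before it. camera_info takes no time and is no camera call.
- bot.job_done(): hands the job in; it is judged then, once.
The state is a dict: "clock": time; "joints": joint angles; "dq": joint speeds; "joint_efforts": joint torques, N m; "ee_pos": TCP position; "orientation": TCP orientation; "wrist_force": force on the tool from outside, world axes, zero at the start; "torque": the same for the moment, N m; "width": finger opening in m; "finger_force": force on a finger pad.
Only numpy, scipy, OpenCV 4.12 (cv2) and the standard library are available. Lean on these libraries where they do the work, as an engineer would, in place of code of your own. Each camera call takes 0.05 s, during which the arm holds its last target. There are 200 camera calls.

## Working session

There is one attempt and no reset: what is moved stays moved. The work goes in short steps, Python scripts to look and compute and a tool call to move; the robot and the scene stay as the last step left them, time stands still between calls to the robot, and variables do not carry over. Pictures are saved under pics/ and viewed, at most 10 in all, crops included, and the job is handed in when it is done.

Besides the shell and the picture viewer there is one more tool, called after "Call:" by a JSON object that holds its "method" and its "body". play_rows: Moves the arm, as the interface text tells. Its arguments: {"type":"object","properties":{"commands":{"type":"array"},"newtons":{"type":"number"}},"required":["commands"]}

```bash
mkdir -p pics; python3 - <<'E'
from cell import bot
import cv2,numpy as np
for n in("top","side"):
    im=bot.get_image(n); cv2.imwrite(f"pics/{n}0.png",im[:,:,::-1])
    print(n,{k:np.round(v,4).tolist() for k,v in bot.camera_info(n).items()})
print({k:np.round(v,4).tolist() for k,v in bot.camera_info("wrist").items()})
o=bot.get_obs();print(o)
E
```

```text
top {'fx': 411.0187, 'fy': 411.0187, 'cx': 280.9566, 'cy': 212.6223, 'position': [0.3964, 0.2701, 1.3542], 'attitude': [[0.0298, -0.991, 0.1309], [-0.9996, -0.0298, 0.0023], [0.0016, -0.1309, -0.9914]]}
side {'fx': 474.8372, 'fy': 474.8372, 'cx': 282.1608, 'cy': 218.2191, 'position': [-0.1832, -0.5518, 0.7272], 'attitude': [[0.7529, -0.2674, 0.6014], [-0.6578, -0.3361, 0.674], [0.0219, -0.9031, -0.429]]}
{'fx': 312.6161, 'fy': 312.6161, 'cx': 271.7702, 'cy': 212.3932, 'T_tool_cam': [[-0.0004, -0.9544, -0.2985, 0.0807], [1.0, -0.0002, -0.0008, -0.0005], [0.0007, -0.2985, 0.9544, -0.1841], [0.0, 0.0, 0.0, 1.0]]}
{'clock': 0.1, 'joints': array([ 8.94443253e+01,  2.05868368e+01,  6.42071321e-01, -1.73725281e-02,
       -7.01351403e+01, -1.65061522e+01]), 'dq': array([-0.03678505, -0.02406014,  0.07678775,  0.11461279, -0.02377388,
       -0.00902463]), 'joint_efforts': array([-1.90631086e-03, -5.84163952e+01,  2.93749523e+01,  7.01541200e+00,
        1.01791124e-02, -4.98076213e-05]), 'ee_pos': array([0.19794803, 0.64485984, 0.19964628]), 'orientation': array([[ 9.55958431e-01, -2.93501940e-01, -2.98677692e-04],
       [-2.93502066e-01, -9.55957426e-01, -1.39177325e-03],
       [ 1.22964991e-04,  1.41813989e-03, -9.99998987e-01]]), 'wrist_force': array([0.24020647, 0.80318267, 0.29220747]), 'torque': array([-0.00228216, -0.00727575, -0.00053925]), 'finger_force': 0.0, 'width': 0.08750644495141438}
```

View pics/top0.png

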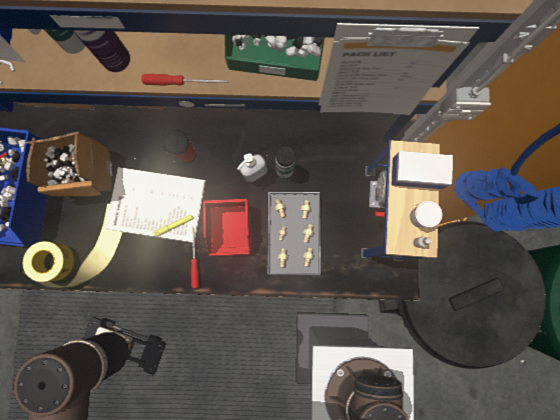

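View pics/side0.png

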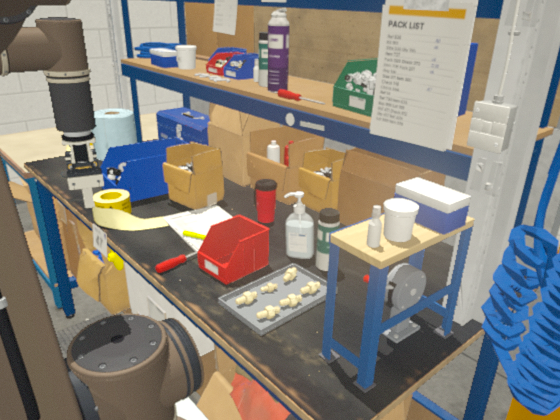

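Top view: tray at pixels (268–320, 193–273), with the odd nipple probably at (282,233). The bin is at (227,227), and the shelf front edge is at column ~387 with the lever's red grip near (378,213). The side view shows a bit of red at (366,279). I'll measure these next.

```bash
cat > h.py <<'E'
import numpy as np,cv2
from cell import bot
def cam(n,o=None):
    c=bot.camera_info(n)
    if n=="wrist":
        T=np.eye(4);T[:3,:3]=o["orientation"];T[:3,3]=o["ee_pos"];T=T@np.array(c["T_tool_cam"])
        return c,T[:3,3],T[:3,:3]
    return c,np.array(c["position"]),np.array(c["attitude"])
def ray(C,u,v):
    c,p,R=C; d=R@np.array([(u-c["cx"])/c["fx"],(v-c["cy"])/c["fy"],1]); return p,d/np.linalg.norm(d)
def plane(C,u,v,z):
    p,d=ray(C,u,v); return p+d*(z-p[2])/d[2]
def proj(C,X):
    c,p,R=C; q=R.T@(np.array(X)-p); return q[0]/q[2]*c["fx"]+c["cx"],q[1]/q[2]*c["fy"]+c["cy"]
def cross(C1,a,C2,b):
    p,d=ray(C1,*a);q,e=ray(C2,*b);s=np.linalg.lstsq(np.c_[d,-e],q-p,rcond=None)[0]
    A=p+s[0]*d;B=q+s[1]*e;return (A+B)/2,np.linalg.norm(A-B)
def blobs(m,amin):
    n,l,st,ce=cv2.connectedComponentsWithStats(m.astype(np.uint8)); return [(ce[i],st[i],l==i) for i in range(1,n) if st[i][4]>=amin]
E
python3 - <<'E'
from h import *
t=cv2.imread("pics/top0.png");s=cv2.imread("pics/side0.png");C=cam("top");S=cam("side")
h=cv2.cvtColor(t,cv2.COLOR_BGR2HSV);hs=cv2.cvtColor(s,cv2.COLOR_BGR2HSV)
m=np.zeros(t.shape[:2],bool);m[195:272,268:320]=1
br=(h[...,0]>10)&(h[...,0]<35)&(h[...,1]>60)&m
for c,st,l in blobs(br,10):
    ys,xs=np.nonzero(l);P=np.array([plane(C,x,y,.018)[:2] for x,y in zip(xs,ys)]);w,V=np.linalg.eigh(np.cov(P.T))
    print(c.round(1),st[4],P.mean(0).round(3),V[:,1].round(2))
red=lambda h:((h[...,0]<8)|(h[...,0]>172))&(h[...,1]>150)&(h[...,2]>70)
for c,st,l in blobs(red(h),6): print("Tred",c.round(1),st)
for c,st,l in blobs(red(hs),6): print("Sred",c.round(1),st)
a=cv2.resize(t[130:280,190:450],None,fx=3,fy=3,interpolation=3)
b=cv2.resize(s[180:390,320:480],None,fx=2.8,fy=2.8,interpolation=3)[:450]
cv2.imwrite("pics/tc.png",a);cv2.imwrite("pics/sc.png",b)
E
```

```text
[280.  207.9] 88 [0.588 0.277] [-0.94 -0.33]
[305.3 209.2] 89 [0.587 0.194] [-0.99  0.12]
[307.8 232.8] 85 [0.509 0.184] [-0.96  0.28]
[281.9 232.8] 60 [0.506 0.268] [-0.96  0.27]
[282.3 257.4] 89 [0.427 0.265] [-1.    0.05]
[307.9 256.7] 85 [0.432 0.182] [-0.98  0.22]
Tred [161.1  79.1] [142  74  41  11 392]
Tred [  2.8 154.8] [  0 153   7   5  20]
Tred [234.1 230.9] [ 207  199   43   57 1281]
Tred [379.2 213.7] [375 211  10   6  45]
Tred [194.1 274.1] [191 259   8  30 203]
Sred [217.5  62.1] [206  53  27  23 223]
Sred [288.   94.2] [278  89  23  12 155]
Sred [290.3 141.8] [289 141   4   3  10]
Sred [285.9 155.7] [284 145   5  21  75]
Sred [265.5 205.2] [256 190  20  33 553]
Sred [235.1 248.1] [ 198  215   71   70 3437]
Sred [169.7 263.5] [155 255  31  18 263]
Sred [365.9 277.9] [364 275   5   7  30]
Sred [237.2 386.9] [232 374  16  32 203]
Sred [255.7 390.6] [252 387  10   9  29]
Sred [274.8 410.6] [264 396  25  24 202]
```

View pics/tc.png

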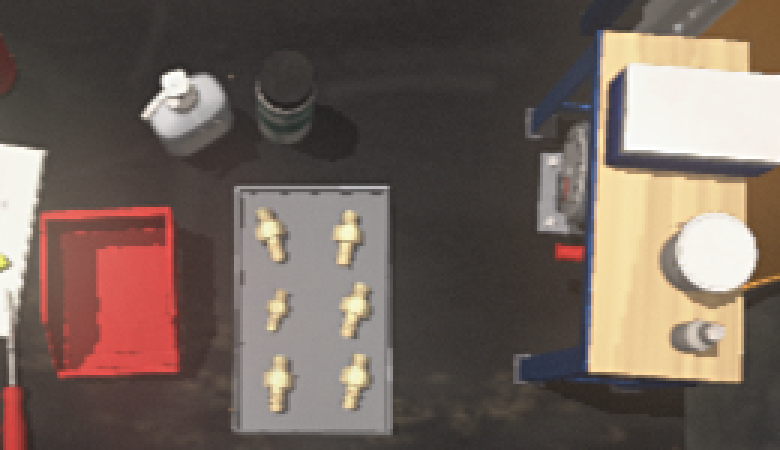

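View pics/sc.png

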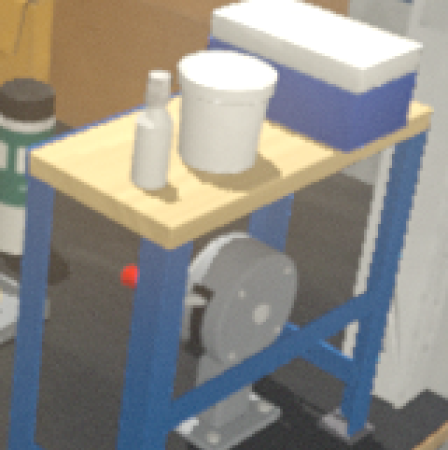

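The top crop confirms the small nipple at top pixel (282,233), left column, middle place, and shows the lever grip's free end near (375,214). The side crop shows the grip's free end at about (366,278), the rest hidden by the front leg.

```bash
python3 - <<'E'
from h import *
C=cam("top");S=cam("side")
for a,b in [((376,213.7),(365,278)),((378,213.7),(366,278))]: print(cross(C,a,S,b))
# board front edge corners at z=.305 (crop px ->)
for u,v in [(600,30),(588,372),(747,42),(741,382)]: print("board",plane(C,190+u/3,130+v/3,.305).round(3))
for u,v in [(42,210),(172,208),(180,374),(60,376)]: print("bin",[plane(C,190+u/3,130+v/3,z).round(3) for z in (.118,.055)])
for u,v in [(235,187),(390,187),(392,432),(233,432)]: print("tray",plane(C,190+u/3,130+v/3,.018).round(3))
o=bot.get_obs();print(proj(cam("wrist",o),[.506,.268,.014]))
E
```

```text
(array([ 0.55851898, -0.00517854,  0.15668153]), np.float64(0.0030997423076156785))
(array([ 0.55761476, -0.00968649,  0.15947811]), np.float64(0.005024563103983011))
board [ 0.737 -0.009  0.305]
board [0.437 0.003 0.305]
board [ 0.73  -0.138  0.305]
board [ 0.432 -0.127  0.305]
bin [array([0.591, 0.508, 0.118]), array([0.601, 0.521, 0.055])]
bin [array([0.597, 0.377, 0.118]), array([0.608, 0.382, 0.055])]
bin [array([0.43 , 0.362, 0.118]), array([0.432, 0.367, 0.055])]
bin [array([0.424, 0.481, 0.118]), array([0.426, 0.492, 0.055])]
tray [0.639 0.317 0.018]
tray [0.644 0.146 0.018]
tray [0.378 0.14  0.018]
tray [0.372 0.31  0.018]
(np.float64(601.3606377737426), np.float64(-300.1641290956984))
```

Call:
{"method": "play_rows", "body": {"commands": [[[0.128, -0.157, 0], [0, 0, 0], 1], [[0.128, -0.157, 0], [0, 0, 0], 1], [[0.128, -0.157, 0], [0, 0, 0], 1], [[0.128, -0.157, 0], [0, 0, 0], 1], [[0.128, -0.157, 0], [0, 0, 0], 1]]}}

```text
clock: 0.52
ee_pos: [0.3267, 0.4865, 0.2001]
orientation: [[0.956, -0.293, -0.0], [-0.293, -0.956, -0.001], [-0.0, 0.001, -1.0]]
wrist_force: [1.5, 0.7, 0.0]
width: 0.0876
finger_force: 0.0
```

Call:
{"method": "play_rows", "body": {"commands": [[[0.128, -0.157, 0], [0, 0, 0], 1], [[0.128, -0.157, 0], [0, 0, 0], 1], [[0.128, -0.157, 0], [0, 0, 0], 1], [[0.128, -0.157, 0], [0, 0, 0], 1], [[0.128, -0.157, 0], [0, 0, 0], 1]]}}

```text
clock: 0.93
ee_pos: [0.4547, 0.3294, 0.2004]
orientation: [[0.956, -0.293, -0.0], [-0.293, -0.956, -0.0], [-0.0, 0.0, -1.0]]
wrist_force: [0.6, 0.3, -0.4]
width: 0.0875
finger_force: 0.0
```

Call:
{"method": "play_rows", "body": {"commands": [[[0.128, -0.157, 0], [0, 0, 0], 1], [[0.128, -0.157, 0], [0, 0, 0], 1], [[0, 0, 0], [0, 0, 0], 0], [[0, 0, 0], [0, 0, 0], 0]]}}

```text
clock: 1.27
ee_pos: [0.5062, 0.2664, 0.1999]
orientation: [[0.955, -0.297, -0.001], [-0.297, -0.955, -0.001], [-0.001, 0.001, -1.0]]
wrist_force: [-0.7, -0.8, 0.1]
width: 0.0791
finger_force: 0.0
```

```bash
python3 - <<'E'
from h import *
o=bot.get_obs();im=bot.get_image("wrist")[:,:,::-1];cv2.imwrite("pics/w1.png",im)
np.savez("w1.npz",ee_pos=o["ee_pos"],orientation=o["orientation"])
print(o["ee_pos"],o["orientation"].round(3),o["width"],o["joints"].round(1),proj(cam("wrist",o),[.506,.268,.014]))
E
```

```text
[0.50617467 0.26637403 0.19993247] [[ 0.955 -0.297 -0.001]
 [-0.297 -0.955 -0.001]
 [-0.001  0.001 -1.   ]] 0.07913510131778513 [ 47.3  11.  -12.6  -0.  -66.5  25.4] (np.float64(271.04313145608035), np.float64(185.11458762127785))
```

View pics/w1.png

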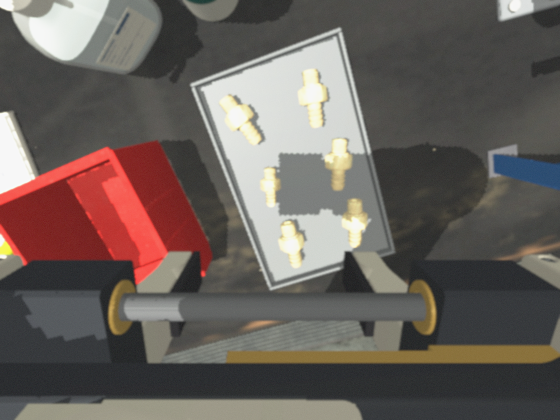

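The wrist view shows the small nipple at about (270,187), nearly vertical in the image. I'll take its width profile to tell the spigot from the barb.

```bash
python3 - <<'E'
from h import *
o=np.load("w1.npz");C=cam("wrist",o);im=cv2.imread("pics/w1.png");h=cv2.cvtColor(im,cv2.COLOR_BGR2HSV)
m=(h[...,0]>10)&(h[...,0]<35)&(h[...,1]>50);m[:150]=0;m[220:]=0;m[:,:250]=0;m[:,295:]=0
c,st,l=max(blobs(m,30),key=lambda b:b[1][4]);ys,xs=np.nonzero(l);print(c,st)
P=np.array([plane(C,x,y,.014)[:2] for x,y in zip(xs,ys)]);mu=P.mean(0);w,V=np.linalg.eigh(np.cov(P.T));a=V[:,1]*np.sign(V[0,1]);n=np.array([-a[1],a[0]])
s=(P-mu)@a;t=(P-mu)@n;print(mu,a,np.degrees(np.arctan2(a[1],a[0])),s.min(),s.max())
for k in np.arange(-.03,.03,.003):
    q=t[(s>=k)&(s<k+.003)]
    if len(q): print(round(k*1e3),len(q),(q.min()*1e3).round(1),(q.max()*1e3).round(1))
cv2.imwrite("pics/w1c.png",cv2.resize(im[155:220,235:310],None,fx=6,fy=6,interpolation=2))
E
```

```text
[274.51666667 182.83333333] [265 167  16  37 180]
[0.50732924 0.26319069] [ 0.97892626 -0.20421404] -11.78349351249724 -0.024944062764118518 0.019995636021949068
-27 1 3.0 3.0
-24 6 1.4 2.9
-21 7 1.2 4.8
-18 6 0.9 3.5
-15 11 0.6 4.5
-12 6 0.4 2.9
-9 19 -4.8 2.7
-6 17 -6.3 2.3
-3 17 -5.4 0.9
0 14 -5.6 1.7
3 21 -5.8 3.8
6 10 -2.4 2.2
9 11 -1.7 3.3
12 13 -1.9 3.1
15 9 -2.1 2.6
18 12 -1.1 9.6
```

View pics/w1c.png

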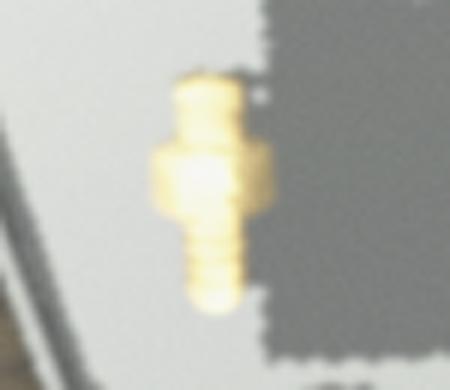

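The spigot is the wider upper end, crop (208,75–140). Below it are the hexagon (140–215) and the barb, down to (216,312).

```bash
python3 - <<'E'
from h import *
o=np.load("w1.npz");C=cam("wrist",o)
f=lambda u,v:plane(C,235+u/6,155+v/6,.014)
A=f(208,78);B=f(216,310);d=A-B;print(A,B,np.linalg.norm(d),np.degrees(np.arctan2(d[1],d[0])))
g=f(209,106);print("grip",g,"shift",g-o["ee_pos"])
E
```

```text
[0.52627181 0.26337442 0.014     ] [0.48014071 0.27614071 0.014     ] 0.047864985135158036 -15.468865708975757
grip [0.52088469 0.26485814 0.014     ] shift [ 0.01471002 -0.00151589 -0.18593247]
```

Call:
{"method": "play_rows", "body": {"commands": [[[0.05, -0.0075, 0], [0, 0, 0.01], -0.3], [[0.05, -0.0075, -0.15], [0, 0, 0.01], -0.3], [[0, 0, -0.2], [0, 0, 0], -0.3], [[0, 0, -0.2], [0, 0, 0], -0.3], [[0, 0, -0.15], [0, 0, 0], -0.3]]}}

```text
clock: 1.73
ee_pos: [0.5234, 0.266, 0.0576]
orientation: [[0.965, -0.262, -0.002], [-0.262, -0.965, -0.001], [-0.002, 0.001, -1.0]]
wrist_force: [0.1, 0.1, 0.4]
width: 0.0426
finger_force: 0.0
```

Call:
{"method": "play_rows", "body": {"commands": [[[0, 0, -0.1], [0, 0, 0], -0.3], [[0, 0, 0], [0, 0, 0], -0.3], [[0, 0, 0], [0, 0, 0], -0.3]]}}

```text
clock: 1.98
ee_pos: [0.5243, 0.2661, 0.0398]
orientation: [[0.965, -0.261, -0.002], [-0.261, -0.965, -0.002], [-0.001, 0.002, -1.0]]
wrist_force: [0.2, 0.4, 0.0]
width: 0.0311
finger_force: 0.0
```

Call:
{"method": "play_rows", "body": {"commands": [[[0.01, -0.013, -0.1], [0, 0, 0], -0.3], [[0, 0, -0.06], [0, 0, 0], -0.3], [[0, 0, 0], [0, 0, 0], -0.3], [[0, 0, 0], [0, 0, 0], -0.3]]}}

```text
clock: 2.32
ee_pos: [0.5278, 0.2639, 0.01]
orientation: [[0.965, -0.262, 0.001], [-0.262, -0.965, 0.001], [0.001, -0.001, -1.0]]
wrist_force: [-0.5, 0.6, 1.8]
width: 0.0307
finger_force: 0.0
```

Call:
{"method": "play_rows", "body": {"commands": [[[0, 0, 0], [0, 0, 0], -1], [[0, 0, 0], [0, 0, 0], -1], [[0, 0, 0], [0, 0, 0], -1], [[0, 0, 0], [0, 0, 0], -1], [[0, 0, 0], [0, 0, 0], -1]], "newtons": 20}}

```text
clock: 2.73
ee_pos: [0.5275, 0.2631, 0.009]
orientation: [[0.965, -0.263, 0.001], [-0.263, -0.965, 0.001], [0.0, -0.001, -1.0]]
wrist_force: [0.1, 0.9, -0.2]
width: 0.0035
finger_force: 0.0
```

```bash
python3 - <<'E'
from h import *
o=bot.get_obs();im=bot.get_image("wrist")[:,:,::-1];print(o["width"],o["finger_force"],o["ee_pos"])
C=cam("wrist",o);print(proj(C,[.526,.263,.014]),proj(C,o["ee_pos"]))
cv2.imwrite("pics/w2.png",cv2.resize(im[120:330,130:410],None,fx=2.5,fy=2.5))
E
```

```text
0.003458649023156879 0.0 [0.52748591 0.26306574 0.00901351]
(np.float64(273.5342511939762), np.float64(252.2185708267291)) (np.float64(272.7947092355643), np.float64(246.91309930861868))
```

View pics/w2.png

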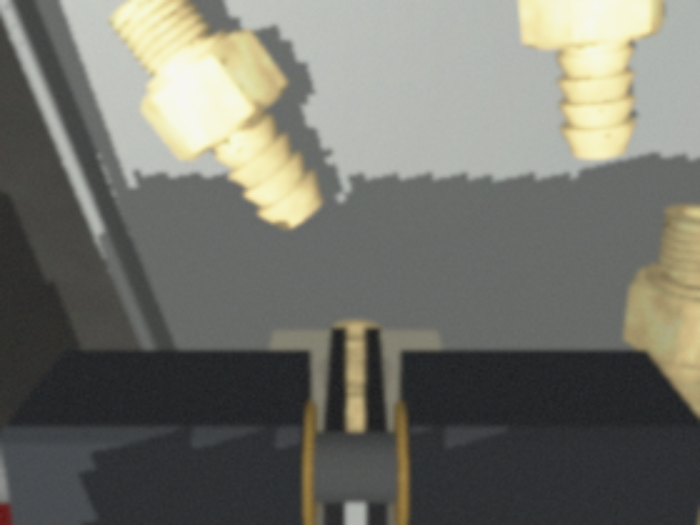

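The nipple's spigot end shows between the dark pads at crop (355,325), image row 250, but the width reads 3.5 mm with no force. I'll squeeze a little longer and check the readings before lifting.

Call:
{"method": "play_rows", "body": {"commands": [[[0, 0, 0], [0, 0, 0], -1], [[0, 0, 0], [0, 0, 0], -1], [[0, 0, 0], [0, 0, 0], -1]], "newtons": 30}}

```text
clock: 3.03
ee_pos: [0.5272, 0.2628, 0.0084]
orientation: [[0.965, -0.263, -0.0], [-0.263, -0.965, -0.0], [-0.0, 0.0, -1.0]]
wrist_force: [-1.8, 0.1, 0.5]
width: 0.0002
finger_force: 0.0
```

Call:
{"method": "play_rows", "body": {"commands": [[[0, 0, 0], [0, 0, 0], -0.3], [[0, 0, 0], [0, 0, 0], -0.3], [[0, 0, 0], [0, 0, 0], -0.3], [[0, 0, 0], [0, 0, 0], -0.3], [[0, 0, 0.1], [0, 0, 0], -0.3]]}}

```text
clock: 3.45
ee_pos: [0.5251, 0.2612, 0.0253]
orientation: [[0.964, -0.264, -0.005], [-0.264, -0.964, -0.004], [-0.004, 0.005, -1.0]]
wrist_force: [-1.5, 0.1, -0.9]
width: 0.0272
finger_force: 0.0
```

Call:
{"method": "play_rows", "body": {"commands": [[[0, 0, 0.2], [0, 0, 0], -0.3], [[0, 0, 0.2], [0, 0, 0], -0.3], [[0, 0, 0.2], [0, 0, 0], -0.3], [[0, 0, 0], [0, 0, 0], -0.3], [[0, 0, 0], [0, 0, 0], -0.3]]}}

```text
clock: 3.87
ee_pos: [0.5286, 0.2641, 0.1517]
orientation: [[0.965, -0.263, 0.004], [-0.263, -0.965, 0.004], [0.003, -0.005, -1.0]]
wrist_force: [-0.6, -0.1, -1.0]
width: 0.0307
finger_force: 0.0
```

```bash
python3 - <<'E'
from h import *
o=bot.get_obs();im=bot.get_image("wrist")[:,:,::-1];print(o["width"],o["ee_pos"])
np.savez("w3.npz",ee_pos=o["ee_pos"],orientation=o["orientation"])
C=cam("wrist",o);print(proj(C,[.526,.263,.014]),proj(C,o["ee_pos"]))
cv2.imwrite("pics/w3f.png",im);cv2.imwrite("pics/w3.png",cv2.resize(im[120:270,180:380],None,fx=4,fy=4,interpolation=2))
E
```

```text
0.030669008841760305 [0.52859387 0.26406156 0.15171774]
(np.float64(274.7565675983866), np.float64(196.86521350596973)) (np.float64(272.7942304991442), np.float64(246.9135009929132))
```

View pics/w3.png

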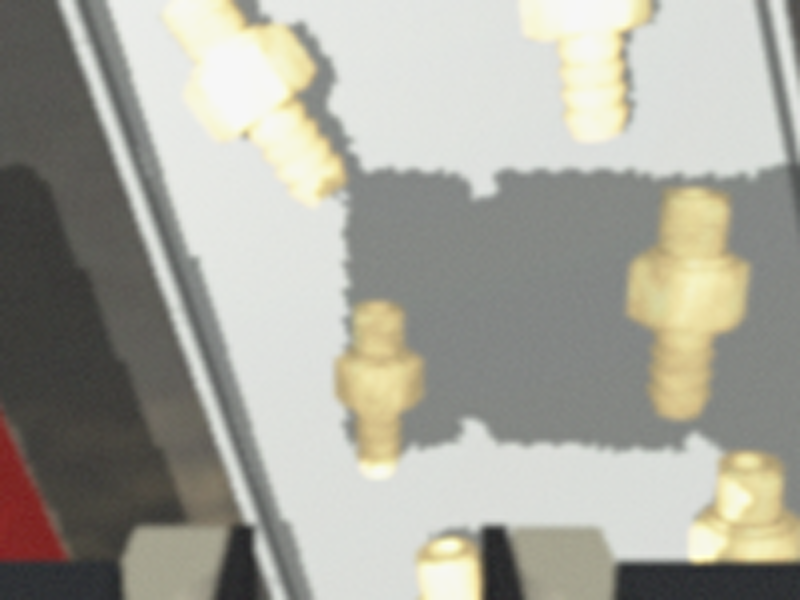

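The nipple still lies in place. Its spigot end is at crop (379,302), its barb end at (377,475), so I'll re-measure it.

```bash
python3 - <<'E'
from h import *
o=np.load("w3.npz");C=cam("wrist",o)
f=lambda u,v,z=.014:plane(C,180+u/4,120+v/4,z)
A=f(379,303);B=f(377,472);d=A-B;print(A,B,np.linalg.norm(d),np.degrees(np.arctan2(d[1],d[0])))
print("hex mid",f(379,381,.014), f(379,381,.026))
print("hex/spigot edge",f(379,352), "tool x yaw",np.degrees(np.arctan2(*o["orientation"][[1,0],0])))
T=cam("top");im=bot.get_image("top")[:,:,::-1];cv2.imwrite("pics/top3.png",im)
h=cv2.cvtColor(im,cv2.COLOR_BGR2HSV);m=(h[...,0]>10)&(h[...,0]<35)&(h[...,1]>60)
print([(c.round(1),st[4]) for c,st,l in blobs(m,20) if 268<c[0]<320 and 195<c[1]<272])
E
```

```text
[0.52717924 0.26268867 0.014     ] [0.4808557  0.27577548 0.014     ] 0.04813662381812625 -15.775458679546396
hex mid [0.50621633 0.26835158 0.014     ] [0.50992443 0.26738999 0.026     ]
hex/spigot edge [0.51410425 0.26622074 0.014     ] tool x yaw -15.25403743639003
[(array([282.4, 257.3]), np.int32(83)), (array([308. , 256.3]), np.int32(98))]
```

```bash
python3 - <<'E'
import cv2
im=cv2.imread("pics/w2.png")
for r in (320,335,345,365,400,425):print(r,[tuple(int(v) for v in im[r,c][::-1]) for c in range(310,402,6)])
E
```

```text
320 [(105, 106, 103), (105, 107, 104), (104, 106, 104), (104, 106, 102), (108, 109, 104), (121, 117, 102), (132, 124, 103), (139, 129, 103), (140, 129, 102), (133, 124, 102), (120, 116, 102), (110, 109, 104), (106, 108, 105), (105, 106, 104), (104, 105, 103), (104, 106, 104)]
335 [(131, 129, 114), (132, 130, 115), (130, 129, 114), (117, 114, 101), (47, 46, 44), (34, 36, 36), (106, 97, 72), (164, 147, 106), (167, 150, 109), (112, 101, 75), (36, 35, 35), (45, 45, 42), (119, 115, 101), (131, 130, 114), (131, 130, 114), (129, 129, 113)]
345 [(131, 129, 114), (132, 129, 114), (132, 130, 114), (107, 106, 94), (43, 44, 43), (37, 37, 37), (125, 117, 88), (189, 173, 126), (187, 168, 122), (127, 113, 84), (39, 39, 38), (37, 35, 35), (100, 100, 89), (132, 130, 114), (131, 129, 114), (130, 129, 114)]
365 [(86, 85, 76), (128, 125, 110), (120, 117, 105), (82, 81, 72), (31, 32, 32), (34, 35, 34), (117, 106, 78), (179, 161, 116), (177, 160, 115), (118, 107, 79), (39, 38, 38), (32, 31, 33), (79, 77, 70), (120, 116, 105), (127, 125, 112), (89, 87, 80)]
400 [(89, 81, 61), (125, 122, 105), (120, 119, 105), (54, 52, 50), (33, 33, 35), (34, 35, 36), (113, 103, 75), (192, 174, 126), (195, 177, 127), (121, 110, 81), (37, 37, 35), (35, 37, 37), (54, 53, 50), (123, 121, 108), (126, 123, 106), (87, 80, 62)]
425 [(126, 104, 56), (111, 98, 73), (103, 101, 89), (40, 39, 39), (32, 33, 35), (38, 37, 37), (117, 106, 79), (184, 166, 120), (194, 174, 126), (131, 119, 87), (37, 38, 36), (34, 35, 35), (39, 37, 38), (102, 100, 90), (111, 99, 75), (125, 102, 56)]
```

The geometry explains the miss. In both wrist pictures the visible finger ends sit about 28 mm behind the reported TCP, judging by the image row and by the gap scale. So the fingers closed above the spigot with no contact. I'll go down again, lower, in small guarded steps.

Call:
{"method": "play_rows", "body": {"commands": [[[-0.01, -0.005, -0.2], [0, 0, 0], -0.3], [[0, 0, -0.2], [0, 0, 0], -0.3], [[0, 0, -0.2], [0, 0, 0], -0.3], [[0, 0, -0.1], [0, 0, 0], -0.3], [[0, 0, 0], [0, 0, 0], -0.3]]}}

```text
clock: 4.38
ee_pos: [0.5212, 0.2584, 0.002]
orientation: [[0.964, -0.264, -0.009], [-0.264, -0.964, -0.008], [-0.007, 0.01, -1.0]]
wrist_force: [-0.4, -1.0, -0.5]
width: 0.0305
finger_force: 0.0
```

Call:
{"method": "play_rows", "body": {"commands": [[[0, 0, -0.025], [0, 0, 0], -0.3], [[0, 0, -0.025], [0, 0, 0], -0.3], [[0, 0, 0], [0, 0, 0], -0.3]]}}

```text
clock: 4.63
ee_pos: [0.5256, 0.2622, -0.0012]
orientation: [[0.965, -0.263, 0.001], [-0.263, -0.965, 0.001], [0.0, -0.001, -1.0]]
wrist_force: [-0.3, 0.4, 1.0]
width: 0.0311
finger_force: 0.0
```

Call:
{"method": "play_rows", "body": {"commands": [[[0.005, 0.004, -0.02], [0, 0, 0], -0.3], [[0, 0, -0.02], [0, 0, 0], -0.3], [[0, 0, 0], [0, 0, 0], -0.3]]}}

```text
clock: 4.88
ee_pos: [0.5263, 0.2628, -0.0095]
orientation: [[0.965, -0.263, 0.0], [-0.263, -0.965, 0.001], [0.0, -0.001, -1.0]]
wrist_force: [0.1, 0.2, 0.0]
width: 0.0308
finger_force: 0.0
```

Call:
{"method": "play_rows", "body": {"commands": [[[0, 0, -0.02], [0, 0, 0], -0.3], [[0, 0, -0.01], [0, 0, 0], -0.3], [[0, 0, 0], [0, 0, 0], -0.3]]}}

```text
clock: 5.13
ee_pos: [0.526, 0.2624, -0.016]
orientation: [[0.965, -0.263, -0.0], [-0.263, -0.965, -0.0], [-0.0, 0.0, -1.0]]
wrist_force: [0.2, 0.0, -0.2]
width: 0.0306
finger_force: 0.0
```

Call:
{"method": "play_rows", "body": {"commands": [[[0, 0, -0.015], [0, 0, 0], -0.3], [[0, 0, 0], [0, 0, 0], -0.3]]}}

```text
clock: 5.3
ee_pos: [0.5261, 0.2625, -0.019]
orientation: [[0.965, -0.263, -0.0], [-0.263, -0.965, -0.0], [-0.0, 0.0, -1.0]]
wrist_force: [-0.7, 0.6, 0.3]
width: 0.0305
finger_force: 0.0
```

Call:
{"method": "play_rows", "body": {"commands": [[[0, 0, -0.015], [0, 0, 0], -0.3], [[0, 0, 0], [0, 0, 0], -0.3]]}}

```text
clock: 5.47
ee_pos: [0.5264, 0.2628, -0.0217]
orientation: [[0.965, -0.263, 0.0], [-0.263, -0.965, 0.0], [0.0, -0.0, -1.0]]
wrist_force: [-0.3, -0.5, 0.7]
width: 0.0306
finger_force: 0.0
```

Call:
{"method": "play_rows", "body": {"commands": [[[0, 0, 0], [0, 0, 0], -1], [[0, 0, 0], [0, 0, 0], -1], [[0, 0, 0], [0, 0, 0], -1], [[0, 0, 0], [0, 0, 0], -1], [[0, 0, 0], [0, 0, 0], -1]], "newtons": 20}}

```text
clock: 5.88
ee_pos: [0.5262, 0.2626, -0.0216]
orientation: [[0.965, -0.263, -0.0], [-0.263, -0.965, -0.0], [-0.0, 0.0, -1.0]]
wrist_force: [-0.3, 0.3, -0.2]
width: 0.0116
finger_force: 20.0
```

Contact, at 11.6 mm wide. That is under the 13 mm diameter, so the pads may be gripping above the axis. I'll open, go lower and close again.

Call:
{"method": "play_rows", "body": {"commands": [[[0, 0, 0], [0, 0, 0], -0.4], [[0, 0, 0], [0, 0, 0], -0.4], [[0, 0, -0.02], [0, 0, 0], -0.4], [[0, 0, 0], [0, 0, 0], -0.4]]}}

```text
clock: 6.22
ee_pos: [0.5272, 0.264, -0.022]
orientation: [[0.965, -0.262, 0.003], [-0.262, -0.965, 0.002], [0.002, -0.002, -1.0]]
wrist_force: [-11.6, 1.8, 32.5]
width: 0.0249
finger_force: 16.1
```

Call:
{"method": "play_rows", "body": {"commands": [[[0, 0, -0.015], [0, 0, 0], -0.4], [[0, 0, 0], [0, 0, 0], -0.4]]}}

```text
clock: 6.38
ee_pos: [0.5274, 0.2644, -0.0221]
orientation: [[0.965, -0.261, 0.004], [-0.261, -0.965, 0.003], [0.003, -0.003, -1.0]]
wrist_force: [-20.6, -1.7, 59.7]
width: 0.0258
finger_force: 29.9
```

Call:
{"method": "play_rows", "body": {"commands": [[[0, 0, 0], [0, 0, 0], -1], [[0, 0, 0], [0, 0, 0], -1], [[0, 0, 0], [0, 0, 0], -1], [[0, 0, 0], [0, 0, 0], -1], [[0, 0, 0], [0, 0, 0], -1]], "newtons": 25}}

```text
clock: 6.8
ee_pos: [0.5291, 0.2647, -0.0221]
orientation: [[0.965, -0.26, 0.006], [-0.26, -0.965, 0.004], [0.005, -0.005, -1.0]]
wrist_force: [-11.8, -4.7, 52.4]
width: 0.0125
finger_force: 32.4
```

The fingers had already reached the tray floor, so the first depth was right and the tip offset is about 26 mm. The spigot is held, so I'll lift.

Call:
{"method": "play_rows", "body": {"commands": [[[0, 0, 0.035], [0, 0, 0], -1], [[0, 0, 0.02], [0, 0, 0], -1], [[0, 0, 0.05], [0, 0, 0], -1], [[0, 0, 0.1], [0, 0, 0], -1], [[0, 0, 0], [0, 0, 0], -1]]}}

```text
clock: 7.22
ee_pos: [0.5278, 0.2637, 0.0153]
orientation: [[0.965, -0.263, 0.003], [-0.263, -0.965, 0.002], [0.002, -0.003, -1.0]]
wrist_force: [0.8, 0.4, 0.6]
width: 0.0112
finger_force: 24.8
```

Call:
{"method": "play_rows", "body": {"commands": [[[0, 0, 0.15], [0, 0, 0], -1], [[0, 0, 0.2], [0, 0, 0], -1], [[0, 0, 0.2], [0, 0, 0], -1], [[0, 0, 0.15], [0, 0, 0], -1], [[0, 0.1, 0], [0, 0, 0], -1]]}}

```text
clock: 7.63
ee_pos: [0.5291, 0.2828, 0.1598]
orientation: [[0.964, -0.264, 0.008], [-0.264, -0.964, 0.005], [0.006, -0.007, -1.0]]
wrist_force: [0.9, 0.5, -0.8]
width: 0.0114
finger_force: 24.8
```

Call:
{"method": "play_rows", "body": {"commands": [[[0, 0.17, 0], [0, 0, 0], -1], [[0, 0.17, 0], [0, 0, 0], -1], [[0, 0.17, 0], [0, 0, 0], -1], [[0, 0.17, 0], [0, 0, 0], -1], [[0, 0.07, 0], [0, 0, 0], -1]]}}

```text
clock: 8.05
ee_pos: [0.5258, 0.4362, 0.1512]
orientation: [[0.965, -0.262, -0.0], [-0.262, -0.965, -0.0], [-0.0, 0.001, -1.0]]
wrist_force: [0.1, 0.6, -0.7]
width: 0.0114
finger_force: 24.8
```

Call:
{"method": "play_rows", "body": {"commands": [[[0, 0, -0.1], [0, 0, 0], -1], [[0, 0, -0.15], [0, 0, 0], -1], [[0, 0, -0.1], [0, 0, 0], -1], [[0, 0, 0], [0, 0, 0], -1], [[0, 0, 0], [0, 0, 0], -1]]}}

```text
clock: 8.47
ee_pos: [0.5258, 0.4317, 0.0811]
orientation: [[0.965, -0.263, -0.002], [-0.263, -0.965, -0.003], [-0.001, 0.003, -1.0]]
wrist_force: [0.0, 0.7, 1.0]
width: 0.0117
finger_force: 24.8
```

```bash
python3 - <<'E'
from h import *
o=bot.get_obs();print(o["ee_pos"],o["width"],o["finger_force"],o["joints"].round(1))
t=bot.get_image("top")[:,:,::-1];w=bot.get_image("wrist")[:,:,::-1]
a=cv2.resize(t[150:290,190:400],None,fx=2,fy=2);b=w[100:380,130:450]
c=np.zeros((280,740,3),np.uint8);c[:,:420]=a;c[:,420:]=b;cv2.imwrite("pics/drop.png",c)
E
```

```text
[0.52581204 0.43173444 0.08112948] 0.011657486172337007 24.788360595703125 [ 55.8  26.2  -6.9   0.  -57.1  19. ]
```

View pics/drop.png

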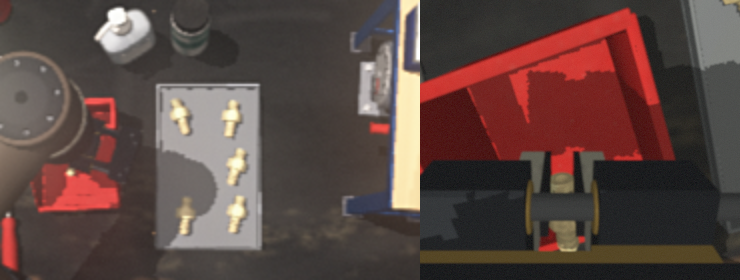

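The top view shows five nipples left in the tray and the small one held over the bin interior at (72,172). The wrist view shows it between the fingers, so I'll release it.

Call:
{"method": "play_rows", "body": {"commands": [[[0, 0, 0], [0, 0, 0], -0.4], [[0, 0, 0], [0, 0, 0], -0.4], [[0, 0, 0], [0, 0, 0], -0.4], [[0, 0, 0], [0, 0, 0], -0.4], [[0, 0, 0.1], [0, 0, 0], -0.4]]}}

```text
clock: 8.98
ee_pos: [0.5245, 0.4309, 0.0991]
orientation: [[0.965, -0.264, -0.004], [-0.264, -0.965, -0.004], [-0.003, 0.005, -1.0]]
wrist_force: [-0.3, -0.4, -0.8]
width: 0.0263
finger_force: 0.0
```

Call:
{"method": "play_rows", "body": {"commands": [[[0, 0, 0.2], [0, 0, 0], -1], [[0, 0, 0.2], [0, 0, 0], -1], [[0, 0, 0.2], [0, 0, 0], -1], [[0, 0, 0.2], [0, 0, 0], -1], [[0, 0, 0], [0, 0, 0], -1]]}}

```text
clock: 9.4
ee_pos: [0.5294, 0.4347, 0.2732]
orientation: [[0.965, -0.263, 0.011], [-0.263, -0.965, 0.01], [0.008, -0.012, -1.0]]
wrist_force: [1.4, -0.4, 2.2]
width: 0.0015
finger_force: 0.0
```

```bash
python3 - <<'E'
from h import *
o=bot.get_obs();print(o["ee_pos"],o["width"],o["finger_force"])
C=cam("wrist",o);w=bot.get_image("wrist")[:,:,::-1];cv2.imwrite("pics/after.png",w)
h=cv2.cvtColor(w,cv2.COLOR_BGR2HSV);m=(h[...,0]>10)&(h[...,0]<35)&(h[...,1]>50)&(h[...,2]>80)
for c,st,l in blobs(m,40):print(c.round(),st,plane(C,*c,.012).round(3))
E
```

```text
[0.52940345 0.43473443 0.27324716] 0.001525490115732849 0.0
[441.  85.] [429  61  25  51 820] [0.587 0.192 0.012]
[377. 102.] [362  81  31  44 731] [0.589 0.277 0.012]
[455. 143.] [443 122  25  45 738] [0.508 0.182 0.012]
[462. 195.] [451 175  23  43 662] [0.431 0.18  0.012]
[151. 215.] [ 118  182   69   66 1150] [0.519 0.63  0.012]
[275. 193.] [267 186  17  16 204] [0.503 0.441 0.012]
[404. 212.] [393 193  23  41 615] [0.426 0.263 0.012]
[ 42. 268.] [   1  206   70   88 1929] [0.482 0.832 0.012]
[547. 242.] [534 239  26   9 122] [0.322 0.062 0.012]
[490. 256.] [449 248  78  19 344] [0.321 0.147 0.012]
[432. 269.] [422 267  23   7  86] [0.321 0.236 0.012]
[257. 308.] [255 280   6  54 205] [0.324 0.52  0.012]
[287. 308.] [284 280   6  54 206] [0.31  0.473 0.012]
[ 52. 331.] [ 38 320  31  30 593] [0.37  0.871 0.012]
[257. 355.] [  69  345  342   17 4127] [0.233 0.546 0.012]
```

The nipple now lies in the bin, seen at (275,193), which maps to (0.503, 0.441). The five good ones are unchanged. Next is the lever: turn, shift across and tilt.

Call:
{"method": "play_rows", "body": {"commands": [[[0.013, -0.116, 0], [0, 0, -0.077], -1], [[0.013, -0.116, 0], [0, 0, -0.077], -1], [[0.013, -0.116, 0], [0, 0, -0.077], -1], [[0.013, -0.116, 0], [0, 0, -0.077], -1], [[0.013, -0.116, 0], [0, 0, -0.077], -1]]}}

```text
clock: 9.87
ee_pos: [0.5389, 0.3154, 0.2619]
orientation: [[0.64, -0.769, -0.001], [-0.769, -0.64, -0.0], [-0.0, 0.001, -1.0]]
wrist_force: [0.3, 0.6, -0.3]
width: 0.0005
finger_force: 0.0
```

Call:
{"method": "play_rows", "body": {"commands": [[[0.013, -0.116, 0], [0, 0, -0.077], -1], [[0.013, -0.116, 0], [0, 0, -0.077], -1], [[0.013, -0.116, 0], [0, 0, -0.077], -1], [[0.013, -0.116, 0], [0, 0, -0.077], -1], [[0.013, -0.116, 0], [0, 0, -0.077], -1]]}}

```text
clock: 10.28
ee_pos: [0.5519, 0.1994, 0.262]
orientation: [[0.089, -0.996, -0.001], [-0.996, -0.089, -0.0], [0.0, 0.001, -1.0]]
wrist_force: [0.4, -0.9, 0.1]
width: 0.0007
finger_force: 0.0
```

Call:
{"method": "play_rows", "body": {"commands": [[[0, 0, 0], [0, 0, -0.077], -1], [[0, 0, 0], [-0.075, 0, 0], -1], [[0, 0, 0], [-0.075, 0, 0], -1], [[0, 0, 0], [-0.075, 0, 0], -1], [[0, 0, 0], [-0.075, 0, 0], -1]]}}

```text
clock: 10.7
ee_pos: [0.5526, 0.2006, 0.2637]
orientation: [[-0.027, -1.0, 0.002], [-0.889, 0.023, -0.458], [0.457, -0.015, -0.889]]
wrist_force: [0.4, -0.0, -0.8]
width: 0.0005
finger_force: 0.0
```

Call:
{"method": "play_rows", "body": {"commands": [[[0, 0, -0.1], [-0.075, 0, 0], -1], [[0, 0, -0.1], [-0.07, 0, 0], -1], [[0, 0, -0.1], [0, 0, 0], -1], [[0, 0, 0], [0, 0, 0], -1], [[0, 0, 0], [0, 0, 0], -1]]}}

```text
clock: 11.12
ee_pos: [0.5519, 0.2005, 0.2015]
orientation: [[-0.024, -1.0, -0.001], [-0.764, 0.019, -0.645], [0.645, -0.015, -0.764]]
wrist_force: [1.0, -0.3, 1.1]
width: 0.0005
finger_force: 0.0
```

```bash
python3 - <<'E'
from h import *
o=bot.get_obs();print(o["ee_pos"],o["orientation"].round(3),o["joints"].round(1))
np.savez("w4.npz",ee_pos=o["ee_pos"],orientation=o["orientation"])
C=cam("wrist",o);w=bot.get_image("wrist")[:,:,::-1];cv2.imwrite("pics/w4.png",w)
h=cv2.cvtColor(w,cv2.COLOR_BGR2HSV);m=((h[...,0]<8)|(h[...,0]>172))&(h[...,1]>130)&(h[...,2]>50)
for c,st,l in blobs(m,20):
    print(c.round(1),st,cv2.minAreaRect(np.argwhere(l)[:,::-1].astype(np.float32)))
print("expected",proj(C,[.558,-.004,.157]),proj(C,[.557,-.022,.157]),proj(C,[.556,-.042,.157]))
E
```

```text
[0.55191588 0.20046087 0.20154348] [[-0.024 -1.    -0.001]
 [-0.764  0.019 -0.645]
 [ 0.645 -0.015 -0.764]] [ 54.1  28.   -8.7  22.2 -87.8 -63.4]
[262.2  56.3] [254  37  17  38 532] ((262.0, 55.5), (37.0, 16.0), 90.0)
[203.1  85.7] [193  83  21   6  36] ((202.95785522460938, 85.68258666992188), (20.61212158203125, 1.6489697694778442), 12.994616508483887)
expected (np.float64(262.2757118974555), np.float64(66.64099884763507)) (np.float64(263.0923268270175), np.float64(53.876346375581846)) (np.float64(263.8562623085483), np.float64(40.31854484244616))
```

The grip shows at columns 254–271, rows 37–75, centred on (262,56). That agrees with the predicted centre of about (263,54), so the lever is at x≈0.558, z≈0.157. I'll lean a bit more so the camera clears the board, then slide in above the grip.

Call:
{"method": "play_rows", "body": {"commands": [[[0.01, 0, -0.04], [-0.045, 0, 0], -1], [[0, -0.1, -0.04], [-0.045, 0, 0], -1], [[0, -0.18, 0], [0, 0, 0], -1], [[0, -0.18, 0], [0, 0, 0], -1], [[0, -0.18, 0], [0, 0, 0], -1]]}}

```text
clock: 11.58
ee_pos: [0.555, 0.0718, 0.1882]
orientation: [[-0.028, -1.0, 0.002], [-0.669, 0.017, -0.743], [0.742, -0.022, -0.669]]
wrist_force: [1.3, -0.1, 1.2]
width: 0.0005
finger_force: 0.0
```

Call:
{"method": "play_rows", "body": {"commands": [[[0, -0.15, 0], [0, 0, 0], -1], [[0, -0.1, 0], [0, 0, 0], -1], [[0, -0.1, 0], [0, 0, 0], -1], [[0, 0, 0], [0, 0, 0], -1], [[0, 0, 0], [0, 0, 0], -1]]}}

```text
clock: 12.0
ee_pos: [0.5548, 0.0016, 0.1891]
orientation: [[-0.031, -1.0, 0.001], [-0.67, 0.02, -0.742], [0.742, -0.024, -0.67]]
wrist_force: [0.6, 0.6, 1.3]
width: 0.0004
finger_force: 0.0
```

```bash
python3 - <<'E'
from h import *
o=bot.get_obs();C=cam("wrist",o);w=bot.get_image("wrist")[:,:,::-1];cv2.imwrite("pics/w5.png",w)
h=cv2.cvtColor(w,cv2.COLOR_BGR2HSV);m=((h[...,0]<8)|(h[...,0]>172))&(h[...,1]>130)&(h[...,2]>40)
for c,st,l in blobs(m,60):print(c.round(1),st)
print("exp free end bottom/axis/mid",[np.round(proj(C,p)) for p in([.558,-.004,.1495],[.558,-.004,.157],[.557,-.022,.157],[.556,-.043,.1645])])
o4=np.load("w4.npz");C4=cam("wrist",o4)
print("w4 same",[np.round(proj(C4,p),1) for p in([.558,-.004,.1495],[.556,-.043,.1645])])
b=max((b for b in blobs(m,60) if 230<b[0][0]<300),key=lambda b:b[1][4]);st=b[1]
print(cross(C4,(262.2,75),C,(b[0][0],st[1]+st[3])),cross(C4,(262.2,37),C,(b[0][0],st[1])))
E
```

```text
[267.9 233.3] [257 212  22  52 832]
exp free end bottom/axis/mid [array([268., 261.]), array([268., 258.]), array([269., 236.]), array([269., 207.])]
w4 same [array([262.6,  72.5]), array([263.6,  33.3])]
(array([ 0.55843244, -0.00258488,  0.14761096]), np.float64(9.152656605643186e-05)) (array([ 0.5574306 , -0.03946973,  0.16301967]), np.float64(0.00018896110693663833))
```

The grip is confirmed: free end at y≈-0.003, axis z≈0.155, x≈0.558. I'll slide in above it and press down.

Call:
{"method": "play_rows", "body": {"commands": [[[0, -0.1, 0], [0, 0, 0], -1], [[0, -0.1, 0], [0, 0, 0], -1], [[0, 0, -0.05], [0, 0, 0], -1], [[0, 0, -0.05], [0, 0, 0], -1], [[0, 0, -0.05], [0, 0, 0], -1]]}}

```text
clock: 12.47
ee_pos: [0.555, -0.0363, 0.1563]
orientation: [[-0.027, -1.0, 0.002], [-0.668, 0.017, -0.744], [0.744, -0.021, -0.668]]
wrist_force: [0.2, 0.5, 0.2]
width: 0.0005
finger_force: 0.0
```

Call:
{"method": "play_rows", "body": {"commands": [[[0, 0, -0.05], [0, 0, 0], -1], [[0, 0, -0.05], [0, 0, 0], -1], [[0, 0, -0.05], [0, 0, 0], -1], [[0, 0, -0.05], [0, 0, 0], -1], [[0, 0, 0], [0, 0, 0], -1]]}}

```text
clock: 12.88
ee_pos: [0.5539, -0.0373, 0.1144]
orientation: [[-0.024, -1.0, -0.001], [-0.666, 0.017, -0.746], [0.746, -0.017, -0.666]]
wrist_force: [-1.7, 0.9, 3.1]
width: 0.0006
finger_force: 1.2
```

Pressing at 3 N, so contact is as expected. Continuing.

Call:
{"method": "play_rows", "body": {"commands": [[[0, 0, -0.04], [0, 0, 0], -1], [[0, 0, -0.04], [0, 0, 0], -1], [[0, 0, -0.04], [0, 0, 0], -1], [[0, 0, 0], [0, 0, 0], -1]]}}

```text
clock: 13.22
ee_pos: [0.5547, -0.0371, 0.0914]
orientation: [[-0.025, -1.0, 0.001], [-0.667, 0.016, -0.745], [0.745, -0.019, -0.667]]
wrist_force: [2.3, 0.8, 3.6]
width: 0.0003
finger_force: 1.6
```

Call:
{"method": "play_rows", "body": {"commands": [[[0, 0, -0.02], [0, 0, 0], -1], [[0, 0, 0], [0, 0, 0], -1]]}}

```text
clock: 13.38
ee_pos: [0.5548, -0.037, 0.0883]
orientation: [[-0.026, -1.0, 0.001], [-0.667, 0.017, -0.745], [0.745, -0.02, -0.667]]
wrist_force: [2.9, 0.3, 3.2]
width: 0.0005
finger_force: 1.9
```

Call:
{"method": "play_rows", "body": {"commands": [[[0, 0, -0.02], [0, 0, 0], -1], [[0, 0, 0], [0, 0, 0], -1]]}}

```text
clock: 13.55
ee_pos: [0.5547, -0.0371, 0.0845]
orientation: [[-0.026, -1.0, 0.001], [-0.667, 0.017, -0.745], [0.744, -0.02, -0.667]]
wrist_force: [3.0, -0.1, 4.0]
width: 0.0007
finger_force: 2.1
```

Call:
{"method": "play_rows", "body": {"commands": [[[0, 0, -0.015], [0, 0, 0], -1], [[0, 0, 0], [0, 0, 0], -1]]}}

```text
clock: 13.72
ee_pos: [0.5549, -0.0371, 0.0822]
orientation: [[-0.026, -1.0, 0.001], [-0.667, 0.017, -0.745], [0.745, -0.021, -0.667]]
wrist_force: [1.9, 2.1, 7.3]
width: 0.0005
finger_force: 3.5
```

Call:
{"method": "play_rows", "body": {"commands": [[[0, 0, -0.015], [0, 0, 0], -1], [[0, 0, 0], [0, 0, 0], -1]]}}

```text
clock: 13.88
ee_pos: [0.5553, -0.0373, 0.0811]
orientation: [[-0.027, -1.0, 0.002], [-0.665, 0.016, -0.747], [0.747, -0.022, -0.665]]
wrist_force: [-1.4, 3.1, 17.6]
width: 0.0003
finger_force: 9.4
```

Stop reached at 17.6 N. Now I'll raise to let the lever spring back, then back out.

Call:
{"method": "play_rows", "body": {"commands": [[[0, 0, 0.06], [0, 0, 0], -1], [[0, 0, 0.1], [0, 0, 0], -1], [[0, 0, 0.1], [0, 0, 0], -1], [[0, 0, 0.1], [0, 0, 0], -1], [[0, 0, 0.1], [0, 0, 0], -1]]}}

```text
clock: 14.3
ee_pos: [0.5535, -0.0375, 0.1711]
orientation: [[-0.026, -1.0, -0.001], [-0.668, 0.018, -0.744], [0.744, -0.018, -0.668]]
wrist_force: [-0.1, -0.1, -0.5]
width: 0.0004
finger_force: 0.0
```

Call:
{"method": "play_rows", "body": {"commands": [[[0, 0, 0.08], [0, 0, 0], -1], [[0, 0, 0], [0, 0, 0], -1], [[0, 0.12, 0], [0, 0, 0], -1], [[0, 0.18, 0], [0, 0, 0], -1], [[0, 0.18, 0], [0, 0, 0], -1]]}}

```text
clock: 14.72
ee_pos: [0.5531, 0.0586, 0.1861]
orientation: [[-0.027, -1.0, -0.003], [-0.668, 0.02, -0.744], [0.744, -0.018, -0.668]]
wrist_force: [1.8, -0.1, -0.5]
width: 0.0002
finger_force: 0.0
```

Call:
{"method": "play_rows", "body": {"commands": [[[0, 0.18, 0], [0, 0, 0], -1], [[0, 0.18, 0], [0, 0, 0], -1], [[0, 0.18, 0], [0, 0, 0], -1], [[0, 0.1, 0], [0, 0, 0], -1], [[0, 0, 0], [0, 0, 0], -1]]}}

```text
clock: 15.13
ee_pos: [0.5543, 0.1908, 0.1848]
orientation: [[-0.023, -1.0, 0.002], [-0.668, 0.014, -0.744], [0.744, -0.019, -0.668]]
wrist_force: [-0.5, -0.7, -0.8]
width: 0.0002
finger_force: 0.0
```

```bash
python3 - <<'E'
from h import *
o=bot.get_obs();print(o["ee_pos"],o["wrist_force"])
C=cam("wrist",o);w=bot.get_image("wrist")[:,:,::-1]
print("grip rest predicted",proj(C,[.558,-.003,.148]),proj(C,[.557,-.039,.163]))
for n,i in(("now",w),("w4",cv2.imread("pics/w4.png"))):
    h=cv2.cvtColor(i,cv2.COLOR_BGR2HSV);m=((h[...,0]<8)|(h[...,0]>172))&(h[...,1]>100)&(h[...,2]>40)
    print(n,[(c.round(1).tolist(),st.tolist()) for c,st,l in blobs(m,15)])
c=np.vstack([cv2.resize(i[0:140,90:330],None,fx=2.1,fy=2.1) for i in(cv2.imread("pics/w4.png"),w)])
t=bot.get_image("top")[:,:,::-1];t=cv2.resize(t[180:280,190:330],None,fx=2,fy=2)
c=np.hstack([c,np.zeros((c.shape[0],280,3),np.uint8)]);c[:200,-280:]=t;print(c.shape);cv2.imwrite("pics/fin.png",c)
E
```

```text
[0.55425939 0.19082794 0.18484678] [-0.52614311 -0.73038739 -0.80571642]
grip rest predicted (np.float64(265.9771901139951), np.float64(93.3599757384674)) (np.float64(266.25252429838525), np.float64(59.41030133500462))
now [([265.4, 76.7], [256, 59, 18, 35, 513]), ([203.0, 113.1], [196, 106, 16, 14, 46])]
w4 [([262.2, 56.2], [253, 37, 18, 39, 559]), ([203.3, 85.7], [193, 83, 21, 7, 53])]
(588, 784, 3)
```

View pics/fin.png

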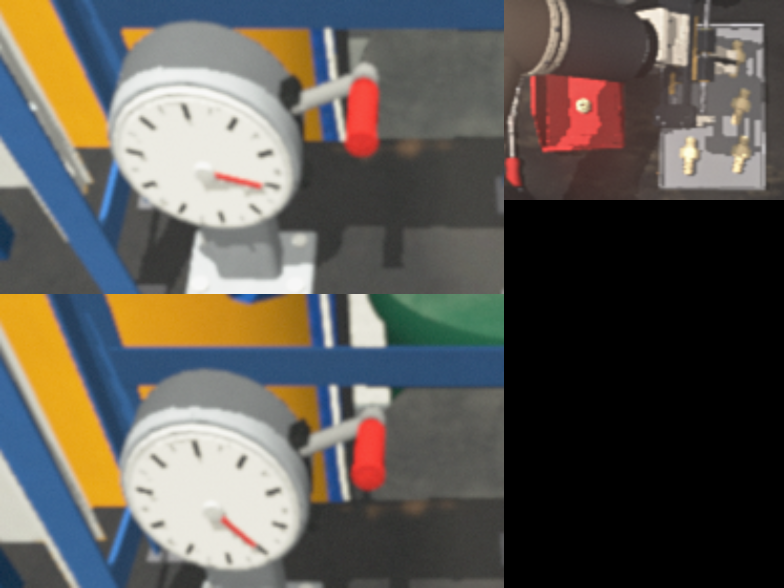

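The pointer has moved on from one mark, (262,187), to the next, (262,550). The lever is back up and the nipple is in the bin at (583,105), so I'll hand the job in.

```bash
python3 -c "
from cell import bot
print(bot.job_done())"
```

```text
the job is handed in; nothing more can be done
None
```

The small nipple is in the red bin, the counter moved on by one mark with its lever back up, the five good nipples are still in the tray, and I handed the job in at about 15 s; the first grasp closed above the nipple and had to be repeated.

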